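Unclip a winder's drive module from its rail

ROBOT

A 6-joint arm with a two-finger parallel gripper is mounted at the origin on the work surface. World frame = base frame: x ahead of the robot, y to its left, z up, the work surface at z = 0. Lengths are in m, angles in rad, forces in N, time in s.
With the tool pointing down it reaches from about 0.4 to 0.825 m from the base axis. Payload 7 kg.
Tool frame: the origin (TCP) lies on the mounting face of the last link; the fingertips stand arm.tcp_to_tips ahead of it and the grasp point (between the pads) lies 159 mm ahead of it (arm.tcp_to_tips is the distance from the TCP to the fingertips, in m); z points along the fingers, y is the direction in which the jaws open and shut (so a half turn about z gives the same grasp; the last joint's range is limited). The gripper opens to 88 mm and grips with 3 to 60 N. Pads are 19 mm wide; open, the fingers measure 130 mm over their backs; the gripper's body (78 mm by 193 mm) begins 47 mm behind the grasp point.
Start: joints at [1.532, 0.359, 0.012, 0, -1.224, -0.288], TCP at [0.217, 0.639, 0.405] pointing down, gripper open.
Joint ranges: [-3.07, 3.07], [-1.43, 2.12], [-1.02, 1.25], [-3.03, 1.67], [-3.05, -0], [-3.03, 3.03]. Speed limits (rad/s): [2.39, 2.39, 3.01, 3.14, 3.14, 3.14].

INTERFACE

Orientations are given as [roll, pitch, yaw] about the fixed x, y, z axes, in that order (R = Rz(yaw) Ry(pitch) Rx(roll)).
In Python, from station import arm, cams, job_done, finder gives the robot as it stands.
- The arm moves only by the tool play_rows, never from a script. Its argument "targets" is a list that holds one entry, the list of rows, each a list of 4 numbers: the shift along the tool's x, y, z in m, then the turn about the tool's z in degrees. A call has 1 to 5 rows; each row is the pose to reach, as a shift and turn from the pose commanded when the call began, along the tool's axes at that moment; what a row does not reach only later rows make up. A row lasts 1/8 s, in which the tool goes at most 62.5 mm and 10.7 degrees, less where a joint would pass 70% of its speed; a pose out of reach is approached as far as the arm can. A call with a gripper value outside its range is refused whole. "grip" is the closure in counts, from 0 (fully open) to 255 (shut), set as the call begins (left out, the last holds). The fingers move at their own pace and stop on an object; "newtons" is the grip in N (left out, the last holds). Time passes only in rows, so rows that repeat a pose let the fingers close. It gives the time, the measured TCP pose, the force and the opening at its end, in the units of the state.
- arm.get_state(): the state, without advancing time (a new reading comes with each control period).
- cams.grab_frame(name): name is "side" or "top"; returns (picture, depth): 480x640x3 uint8, red, green, blue; 480x640 float32, m along the optical axis (not along the pixel's ray), 0 where there is no reading.
- cams.camera_params(name): a dict with "intrinsics" (3x3 intrinsics, pixels), "D" ([k1, k2, p1, p2, k3] as OpenCV has them; the pictures are not rectified), "position" and "attitude" of the camera in the world. Camera axes: x right, y down, z forward; pixel columns grow to the right and rows downward; lengths in m; the calibration is good to about 2 mm. A picture is of the moment at which its call begins. camera_params takes no time and is no camera call.
- job_done(): hands the job in, once; it reports no verdict.
Trained networks look in the newest picture that a camera, given by its name, has taken for a name from the list of things; names that differ only in an ending like _2 or _b are one class to them, and where a whole thing is asked for, a point or a joint stands for the part that bears it (a point fixed in the world has none). Each returns a list of dicts, best first, with "score" (0 to 1); they miss things now and then, are a little off and sometimes report something else, mostly with a low value. They report only what shows in the picture. A call takes as long as a camera call. They do not tell look-alikes from the thing itself.
- finder.find_in(camera, query): "xyz" ([x, y, z] in m, in world coordinates, good to about 4 mm: the middle of the surface that is visible of it).
- finder.masks_of(camera, query): "mask" (480x640 bool, what is visible of it).
The state is a dict: "t": time; "q": joint angles; "qd": joint speeds; "joint_efforts": joint torques, N m; "eef_pos": TCP position; "ee_rot": TCP orientation; "force": force on the tool from outside, world axes, zero at the start; "moment": the same for the moment, N m; "width": finger opening in m.
Only numpy, scipy, OpenCV 4.12 (cv2) and the standard library are available. Lean on these libraries where they do the work, as an engineer would, in place of code of your own. Each camera call takes 0.05 s, during which the arm holds its last target. There are 200 camera calls.

TASK

Take the drive module that is held under the keeper tongue off its mounting rail and stand it upright on its two legs in the plain undivided tray, set down and not dropped. First slacken the keeper knob, which has a left-hand thread: turn it clockwise, seen from above, until the tongue is well clear, and leave it so; then pry the module's lip up past the sprung latch, draw the foot on its other side out from under the bracket without forcing it, and lift it off. Leave the other loose things where they are.

Things in the scene. Friction and masses are not known exactly. Their poses are not given: they have to be found in the camera images.
- panel: Fixed aluminium plate 180 x 300 x 6 mm with a steel rail, 290 mm long, 30 mm wide (x -12.5..17.5), its top 50 mm above the table. Origin: on the table under the rail's middle. y runs along the rail, away from the robot; x across it, from the latch side (robot's left) to the bracket side. A lower grey module at y = 118 mm is fixed; power supply and terminals, up to 40 mm high, at x = 68 to 113 mm.
- catch_mid (a point): Middle of the outer top edge of the sprung latch, a steel strip 80 mm long in the rail's left face: panel x -22.5 mm, 46 mm above the table. Flat on top, 45 degree slope below; it springs back into the rail (+x) up to 9 mm against 11 to 16 N. It holds down the round toe of the module's latch-side leg; lifting the module drives it back until the toe has passed, then it snaps out below.
- module: The drive module to remove: grey plastic, 0.12 to 0.25 kg, loose but clipped on. Origin: middle of its underside, on the rail's top (50 mm high when clipped); axes as the panel's. Base plate x -40..36, y -32..18, z 0..8 mm; its strip y -32..-18 is a low ear under the keeper tongue. Tall body x -34..34, y -18..18, z 8..55 mm. Lip x -68..-38, y -14..14, z 3..9 mm.
- lip (a point): Point on the underside of the module's lip, 8 mm from its free end, mid-width; 53 mm above the table when clipped. The space below is free down to the 6 mm plate. Prying takes 5 to 15 N here; the latch snaps past after about 20 mm of rise; go on to 30 mm. Let go, the toe rests on top of the latch: the module stays tipped 17 to 23 degrees, lip up (lip 77 to 84 mm high), foot still caught.
- module_grip (a point): Point inside the module's tall body (module x 0, y 0, z 42 mm; the top is at 55): grip here across y, 36 mm wide, once it is tipped up, with the tool along the module's z. Both legs are 28 mm wide (y -14..14) and reach down to module z -19.5 mm (latch-side leg with toe x -29..-16, other leg with foot x 30..43); on them it stands by itself on a flat floor.
- keeper (a joint): Keeper knob with its tongue, rad: 0 is tight (starts at 0 to 0.15); grows as it is turned clockwise seen from above, up to 1.7. Stiff (0.15 N m), stays where it is left. The steel tongue (12 x 6 mm, tip 56 mm from the axis, swinging to the bracket side) lies 2.5 mm above the module's ear and blocks it up to 0.8; from 0.9 it is clear.
- knob_grip (a point): Grip point on the keeper knob's vertical axis, 86.5 mm above the table. The knob is a black upright bar 12 mm thick, 38 mm long, from 66 to 100 mm above the table. Its length and the tongue lie along this point's y axis (towards the module at 0): close the fingers along the point's x axis. It stands 78 mm from the module's middle on its -y side (nearer the robot), at panel x -12 mm.
- tray: Plain grey open tray without dividers, fixed, outside 200 (x) x 145 (y) x 35 mm, walls 4 mm, floor about 5 mm. Origin: centre of its underside, on the table. In it the module stands on its legs with its origin about 24 mm above the table.
- bin: Blue open parts bin with dividers, fixed, 180 x 140 x 55 mm; origin under its centre. Not the tray.
- spool_big: Copper wire spool standing on the table, 72 mm diameter, 50 mm high; origin under its centre. Leave it.
- spool_small: Copper wire spool, 54 mm diameter, 50 mm high; origin under its centre. Leave it.
- jar: White jar with steel lid, 60 mm diameter, 85 mm high; origin under its centre. Leave it.
- screwdriver: Screwdriver with black handle lying along its x, 170 mm long, 26 mm thick; origin under its middle. Leave it.
- wrench: Small steel wrench lying along its x, 140 mm long, up to 20 mm thick; origin under its middle. Leave it.
- bobbin: White plastic ring, 52 mm outside, 18 mm high, lying on the power supply, 40 mm above the table; origin under its centre. Leave it.
- foot (a point): End of the foot of the module's bracket-side leg (module x 43, y 0, z -16.5 mm). The foot reaches 5 mm under the overhang of a low steel bracket on the panel (top 43 mm high, overhang x 38..49), so a straight upward pull is blocked. With the lip side tipped up, draw the module 6 to 10 mm in panel -x (towards the lip's side) to free the foot, then lift.
Mind the look-alikes: they are no part of the job. Leave any yellow look-alike of the module alone.

How it is judged:
By the outcome, as a careful person would: the job done as asked, in the order asked, and still so for the second after the job is handed in, with the robot touching nothing.
It also fails if it takes over 59 s, if anything falls off the work surface, if the arm or the gripper's body presses on something with over 40 N, if the wrist force passes 120 N, or if a joint passes its speed limit or range.

## Working session

There is one attempt and no reset: what is moved stays moved. The work goes in short steps, Python scripts to look and compute and a tool call to move; the robot and the scene stay as the last step left them, time stands still between calls to the robot, and variables do not carry over. Pictures are saved under pics/ and viewed, about 8 in all and at most 12, crops included, and the job is handed in when it is done.

Besides the shell and the picture viewer there is one more tool, called after "Call:" in YAML: its name, and indented under it one key for each argument. play_rows: Moves the arm, as the interface text tells. Its arguments: {"type":"object","properties":{"targets":{"type":"array","items":{"type":"array","items":{"type":"array","items":{"type":"number"}}}},"grip":{"type":"number"},"newtons":{"type":"number"}},"required":["targets"]}

```bash
ls; mkdir -p pics; cat > h.py <<'E'
import numpy as np, cv2, json
from station import arm, cams, job_done, finder
from scipy.spatial.transform import Rotation as Ro
def cam(n):
    p=cams.camera_params(n); return p
def Rc(p):
    a=np.array(p['attitude'],float)
    if a.shape==(3,3): return a
    return Ro.from_euler('xyz',a).as_matrix() if a.size==3 else Ro.from_quat(a).as_matrix()
def cloud(n,depth):
    p=cam(n);K=np.array(p['intrinsics']);D=np.array(p['D'])
    v,u=np.mgrid[0:480,0:640]
    uv=np.stack([u,v],-1).reshape(-1,1,2).astype(np.float32)
    x=cv2.undistortPoints(uv,K,D).reshape(480,640,2)
    P=np.dstack([x[...,0]*depth,x[...,1]*depth,depth])
    return P@Rc(p).T+np.array(p['position'])
def pix(n,X):
    p=cam(n);R=Rc(p);X=np.atleast_2d(X)
    c=(X-np.array(p['position']))@R
    return cv2.projectPoints(c,np.zeros(3),np.zeros(3),np.array(p['intrinsics']),np.array(p['D']))[0].reshape(-1,2)
E
python3 - <<'E'
from h import *
s=arm.get_state(); print(s); print(arm.tcp_to_tips)
for n in('side','top'):
    im,d=cams.grab_frame(n); p=cam(n); print(n,p)
    cv2.imwrite(f'pics/{n}0.png',im[...,::-1]); np.savez(f'{n}0.npz',im=im,d=d)
    for q in ['module','knob_grip','tray','panel','lip','catch_mid','bin']:
        print(q,[(np.round(r['xyz'],3).tolist(),round(r['score'],2)) for r in finder.find_in(n,q)])
E
```

```text
pics
{'t': 0.0, 'q': array([ 1.53210666e+00,  3.59358328e-01,  1.10710060e-02, -3.67950635e-04,
       -1.22409507e+00, -2.88102187e-01]), 'qd': array([-2.82281081e-05,  1.18719213e-04,  1.66824263e-03, -7.23353152e-04,
        7.27302804e-04,  1.41525552e-03]), 'joint_efforts': array([-2.03026202e-04, -5.82722497e+01,  2.93059462e+01,  6.99705586e+00,
        7.01544690e-03, -1.81405326e-04]), 'eef_pos': array([0.21661291, 0.63909013, 0.403743  ]), 'ee_rot': array([ 3.13997366e+00, -1.19057308e-04, -3.26917058e-01]), 'force': array([-0.75383549, -0.47978018, -0.08226493]), 'moment': array([-0.0270788 ,  0.02727945,  0.01365162]), 'width': 0.0873391749976546}
0.1781
side {'intrinsics': array([[480.14670402,   0.        , 322.1859885 ],
       [  0.        , 480.14670402, 239.63318649],
       [  0.        ,   0.        ,   1.        ]]), 'D': array([-0.00678133,  0.        ,  0.        ,  0.        ,  0.        ]), 'position': array([0.43995221, 0.68227424, 0.8304013 ]), 'attitude': array([-2.38076391e+00,  8.59866384e-04, -2.98409547e+00])}
module [([0.349, 0.104, 0.062], 0.93), ([0
[... 564 characters left out ...]
 496.98839471, 238.853317  ],
       [  0.        ,   0.        ,   1.        ]]), 'D': array([0.01348802, 0.        , 0.        , 0.        , 0.        ]), 'position': array([ 0.42948017, -0.00507484,  1.32562733]), 'attitude': array([-3.04140719, -0.01018779, -1.56208312])}
module [([0.609, 0.087, 0.106], 0.9), ([0.344, 0.075, 0.068], 0.86), ([0.695, -0.159, 0.064], 0.82), ([0.737, -0.283, 0.052], 0.65)]
knob_grip [([0.551, 0.088, 0.074], 0.63)]
tray [([0.486, -0.363, -0.002], 0.74)]
panel [([0.604, 0.048, 0.007], 0.9)]
lip [([0.7, -0.157, 0.066], 0.92), ([0.341, 0.07, 0.076], 0.72), ([0.612, 0.089, 0.105], 0.57)]
catch_mid [([0.609, 0.045, 0.004], 0.7)]
bin [([0.472, 0.366, 0.007], 0.91)]
```

View pics/top0.png

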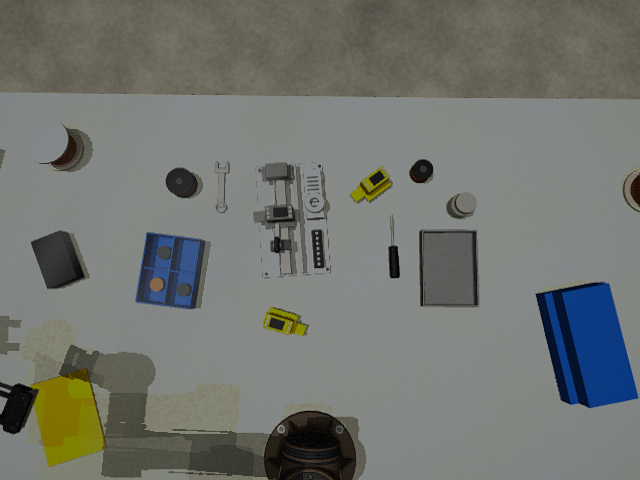

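View pics/side0.png

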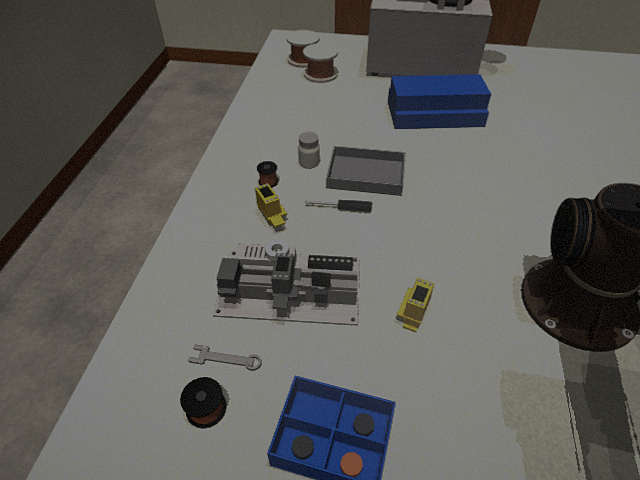

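Top view: the grey module is clipped on the rail at (278,213), with the black knob at (281,244). The plain tray is at (449,268). Things that could be mistaken for the module are the yellow look-alikes at (374,184) and (286,321) and the fixed grey module at (277,171). The blue bin at (172,270) is not the tray. I choose the grey module at (278,213).

```bash
python3 - <<'E'
from h import *
d=np.load('top0.npz'); C=cloud('top',d['d']); im=d['im']
v,u=np.mgrid[0:480,0:640]
def rect(m,name):
    P=C[m]; print(name,len(P),P.mean(0).round(4),'med z',np.median(P[:,2]).round(4))
    if len(P)>4:
        r=cv2.minAreaRect(P[:,:2].astype(np.float32)*1000); print('   ',np.round(r[0],1),np.round(r[1],1),round(r[2],1))
roi=(u>245)&(u<340)&(v>155)&(v<285)
z=C[...,2]
rect(roi&(z>0.095)&(z<.115)&(v<230),'modtop')
rect(roi&(z>0.085)&(z<.115)&(v>230),'knob')
rect(roi&(z>0.003)&(z<.012),'plate')
rect(roi&(z>0.003),'panel all')
rect(roi&(z>0.044)&(z<.055)&(v>180)&(u<290),'rail')
t=(u>410)&(u<490)&(v>220)&(v<315)
rect(t&(z>0.02)&(z<.05),'traywalls'); rect(t&(z>0.002)&(z<.014),'trayfloor')
for q in['bobbin','jar','screwdriver','spool_small','spool_big']:
    pass
x0,y0,x1,y1=245,155,340,285
c=cv2.resize(im[y0:y1,x0:x1],None,fx=4.5,fy=4.5,interpolation=cv2.INTER_CUBIC)
ds=np.load('side0.npz')['im'][235:330,205:370]
e=cv2.resize(ds,None,fx=2.2,fy=2.2,interpolation=cv2.INTER_CUBIC)
o=np.zeros((max(c.shape[0],e.shape[0]),c.shape[1]+e.shape[1],3),np.uint8);o[:c.shape[0],:c.shape[1]]=c;o[:e.shape[0],c.shape[1]:]=e
print(o.shape);cv2.imwrite('pics/crop1.png',o[...,::-1])
E
```

```text
modtop 409 [0.6195 0.0814 0.1057] med z 0.106
    [672.8  84.8] [145.   67.8] 3.6
knob 77 [0.54   0.0863 0.1005] med z 0.1007
    [540.3  86.4] [37.4 10.2] 0.5
plate 4056 [0.5989 0.0512 0.0064] med z 0.0062
    [615.   51.2] [346.8 252.4] 0.5
panel all 8219 [0.6103 0.0501 0.0402] med z 0.0133
    [608.5  50.7] [359.3 252.4] 0.7
rail 555 [0.5881 0.0755 0.0503] med z 0.0505
    [586.2  99.7] [241.5  87.9] 7.8
traywalls 627 [ 0.4981 -0.3659  0.0322] med z 0.0334
    [ 488.8 -360.5] [200.  146.7] 0.3
trayfloor 4163 [ 0.4883 -0.3677  0.0052] med z 0.0048
    [ 490.5 -371.3] [210.6 251.3] 89.5
(585, 791, 3)
```

View pics/crop1.png

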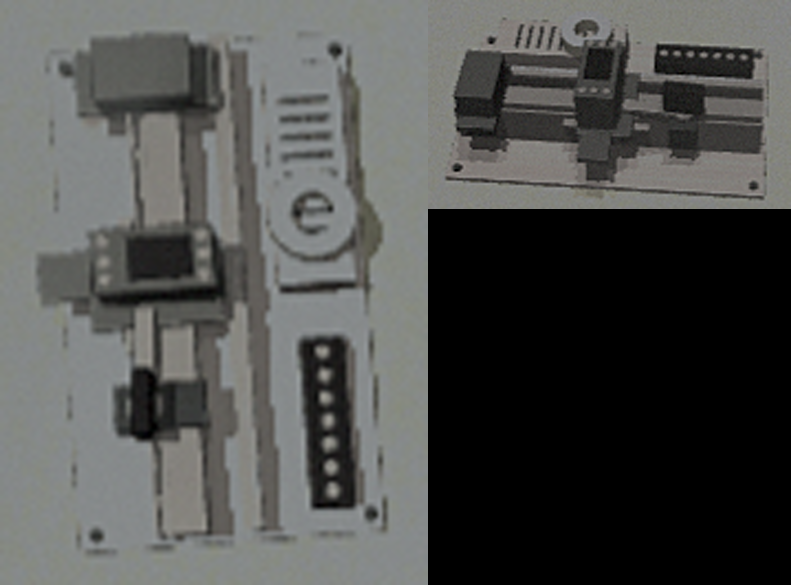

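The crop confirms it: grey module with the tongue over its near ear, knob bar at crop (143,402), and the panel turned slightly. Next I fit the poses precisely.

```bash
python3 - <<'E'
from h import *
d=np.load('top0.npz'); C=cloud('top',d['d']); z=C[...,2]
v,u=np.mgrid[0:480,0:640]
def rect(m,name):
    P=C[m]; r=cv2.minAreaRect(P[:,:2].astype(np.float32)*1000); print(name,len(P),np.median(P[:,2]).round(4),np.round(r[0],1),np.round(r[1],1),round(r[2],1)); return r
rect((u>255)&(u<300)&(v>196)&(v<230)&(z>.1)&(z<.112),'modtop')
rect((u>255)&(u<300)&(v>230)&(v<260)&(z>.09)&(z<.112),'knob')
rect((u>415)&(u<485)&(v>224)&(v<312)&(z>.026)&(z<.04),'tray')
rect((u>250)&(u<275)&(v>205)&(v<225)&(z>.05)&(z<.075),'lip')
# plate corners from bolts
b=np.array([[66,70],[335,50],[371,513],[96,536]])/4.5+[245,155]-.4
p=cam('top');K=np.array(p['intrinsics']);x=cv2.undistortPoints(b.reshape(-1,1,2).astype(np.float32),K,np.array(p['D'])).reshape(-1,2)
r=np.c_[x,np.ones(4)]@Rc(p).T;o=np.array(p['position']);W=o+r*((.006-o[2])/r[:,2])[:,None]
print(W.round(4),W.mean(0).round(4))
for i,j in((3,0),(2,1)): e=W[j]-W[i]; print('y-axis yaw',np.degrees(np.arctan2(e[1],e[0])),np.linalg.norm(e))
for i,j in((0,1),(3,2)): e=W[j]-W[i]; print('x-axis yaw',np.degrees(np.arctan2(e[1],e[0])),np.linalg.norm(e))
# side camera points
d=np.load('side0.npz'); C=cloud('side',d['d']); z=C[...,2]
def sub(m,n):
    P=C[m]; r=cv2.minAreaRect(P[:,:2].astype(np.float32)*1000); print('side',n,len(P),np.median(P[:,2]).round(4),np.round(r[0],1),np.round(r[1],1),round(r[2],1))
X,Y=C[...,0],C[...,1]
sub((abs(X-.61)<.035)&(abs(Y-.08)<.06)&(z>.1)&(z<.112),'modtop')
sub((abs(X-.54)<.035)&(abs(Y-.08)<.06)&(z>.094)&(z<.112),'knob')
sub((abs(X-.5)<.13)&(abs(Y+.365)<.1)&(z>.028)&(z<.04),'tray')
E
```

```text
modtop 389 0.1061 [619.2  81.5] [36.4 67.9] 4.8
knob 76 0.1008 [540.3  86.4] [37.4 10.2] 0.5
tray 504 0.0342 [ 488.8 -360.5] [200.  146.7] 0.3
lip 164 0.0594 [611.6 122.3] [42.7 51.3] 8.9
[[ 0.7473  0.142   0.006 ]
 [ 0.7614 -0.0194  0.006 ]
 [ 0.4832 -0.043   0.006 ]
 [ 0.4682  0.1187  0.006 ]] [0.615  0.0495 0.006 ]
y-axis yaw 4.772163024481752 0.2800283688703004
y-axis yaw 4.843853838949266 0.27917763603148976
x-axis yaw -85.00727960115319 0.16202655479613126
x-axis yaw -84.707499279859 0.16238136886685597
side modtop 499 0.1053 [616.1  82.7] [36.1 71.2] 4.8
side knob 113 0.0998 [537.1  89.7] [35.8 12.6] 6.3
side tray 549 0.0336 [ 507.2 -360. ] [154.4 245.2] 89.8
```

Call:
play_rows:
  targets:
    - [[0.048, 0.042, 0, -4], [0.096, 0.084, 0, -8], [0.144, 0.126, 0, -12], [0.192, 0.168, 0, -16], [0.24, 0.21, 0, -19.2]]
  grip: 110
  newtons: 40

```text
t: 1.42
eef_pos: [0.374, 0.367, 0.405]
ee_rot: [-3.141, -0.001, 0.011]
force: [1.2, 1.6, 0.8]
width: 0.0507
```

Call:
play_rows:
  targets:
    - [[0.03, 0.052, 0.01, 0], [0.06, 0.104, 0.02, 0], [0.09, 0.156, 0.03, 0], [0.12, 0.208, 0.04, 0], [0.15, 0.26, 0.05, 0]]

```text
t: 2.05
eef_pos: [0.5263, 0.1084, 0.3548]
ee_rot: [-3.141, -0.001, 0.009]
force: [0.7, 0.1, -0.1]
width: 0.0499
```

Call:
play_rows:
  targets:
    - [[0.012, 0.021, 0.05, 0], [0.0125, 0.021, 0.08, 0], [0.0125, 0.021, 0.107, 0], [0.0125, 0.021, 0.107, 0], [0.0125, 0.021, 0.107, 0]]

```text
t: 2.68
eef_pos: [0.5387, 0.0896, 0.2487]
ee_rot: [-3.141, -0.001, 0.009]
force: [0.9, 0.2, 0.8]
width: 0.0499
```

Call:
play_rows:
  targets:
    - [[0, 0, 0, 0], [0, 0, 0, 0], [0, 0, 0, 0], [0, 0, 0, 0]]
  grip: 255
  newtons: 30

```text
t: 3.18
eef_pos: [0.5382, 0.0893, 0.2479]
ee_rot: [-3.141, -0.0, 0.008]
force: [-0.4, -0.4, -0.4]
width: 0.0156
```

Call:
play_rows:
  targets:
    - [[0, 0, 0, 0], [0, 0, 0, 0], [0, 0, 0, 0]]

```text
t: 3.55
eef_pos: [0.5382, 0.0883, 0.2479]
ee_rot: [3.14, 0.0, 0.009]
force: [1.0, -6.6, 1.9]
width: 0.0119
```

Call:
play_rows:
  targets:
    - [[0, 0.001, 0, 8], [0, 0.001, 0, 17], [0, 0.001, 0, 26], [0, 0.001, 0, 35], [0, 0.001, 0, 40]]

```text
t: 4.18
eef_pos: [0.5383, 0.0884, 0.2479]
ee_rot: [-3.141, -0.0, -0.693]
force: [-0.4, 0.8, 2.3]
width: 0.0117
```

Call:
play_rows:
  targets:
    - [[0, 0, 0, 8], [0, 0, 0, 17], [0, 0, 0, 26], [0, 0, 0, 35], [0, 0, 0, 38]]

```text
t: 4.8
eef_pos: [0.5386, 0.0886, 0.2479]
ee_rot: [-3.14, 0.0, -1.356]
force: [1.7, 1.4, -0.2]
width: 0.0117
```

Call:
play_rows:
  targets:
    - [[0, 0, 0, 0], [0, 0, 0, 0], [0, 0, 0, 0]]
  grip: 165

```text
t: 5.18
eef_pos: [0.5381, 0.0881, 0.2476]
ee_rot: [3.141, -0.0, -1.352]
force: [0.2, 0.5, 0.2]
width: 0.0303
```

Call:
play_rows:
  targets:
    - [[0, 0, -0.04, 0], [0, 0, -0.09, 0], [0, 0, -0.12, 0], [0, 0, -0.12, 0]]

```text
t: 5.68
eef_pos: [0.5387, 0.0884, 0.3705]
ee_rot: [-3.136, 0.001, -1.352]
force: [-0.5, 0.3, -0.8]
width: 0.0308
```

```bash
cat >> h.py <<'E'
def near(n,d,c,r,z0,z1):
    C=cloud(n,d); X,Y,Z=C[...,0],C[...,1],C[...,2]
    m=(abs(X-c[0])<r[0])&(abs(Y-c[1])<r[1])&(Z>z0)&(Z<z1)
    P=C[m]
    if len(P)<5: print(n,'none');return
    q=cv2.minAreaRect(P[:,:2].astype(np.float32)*1000); print(n,len(P),np.median(P[:,2]).round(4),np.round(q[0],1),np.round(q[1],1),round(q[2],1))
def crop(n,im,b,w,f):
    x0,y0,x1,y1=b
    cv2.imwrite(f,cv2.resize(im[y0:y1,x0:x1],None,fx=w/(x1-x0),fy=w/(x1-x0),interpolation=cv2.INTER_CUBIC)[...,::-1])
E
python3 - <<'E'
from h import *
im,d=cams.grab_frame('side')
crop('side',im,(205,225,375,335),640,'pics/side1.png')
near('side',d,(.617,.132),(.05,.02),.052,.064)
near('side',d,(.54,.086),(.035,.035),.094,.108)
near('side',d,(.617,.082),(.05,.05),.1,.112)
E
```

```text
side 298 0.059 [604.4 132.4] [48.9 37.8] 5.0
side 101 0.1 [537.1  89.4] [11.8 40.5] 9.3
side 500 0.1053 [616.   83.5] [36.2 70.6] 4.1
```

View pics/side1.png

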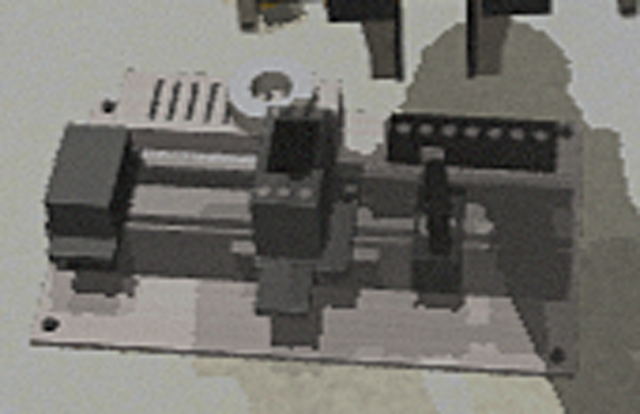

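The knob bar now lies across the rail, and the tongue points to the bracket side, clear of the module. Next I grip the lip by its sides.

Call:
play_rows:
  targets:
    - [[-0.017, -0.042, 0, 4], [-0.034, -0.083, 0.03, 7.7], [-0.0343, -0.0834, 0.06, 7.7], [-0.0343, -0.0834, 0.06, 7.7]]
  grip: 110
  newtons: 50

```text
t: 6.22
eef_pos: [0.6112, 0.1393, 0.3035]
ee_rot: [3.134, -0.003, -1.488]
force: [0.1, 0.3, 0.3]
width: 0.0499
```

Call:
play_rows:
  targets:
    - [[0, -0.001, 0.03, 0], [0, -0.001, 0.06, 0], [0, -0.001, 0.083, 0], [0, -0.001, 0.083, 0], [0, -0.001, 0.083, 0]]

```text
t: 6.85
eef_pos: [0.6137, 0.1399, 0.2263]
ee_rot: [-3.14, 0.0, -1.487]
force: [-0.1, -0.6, 1.4]
width: 0.0499
```

Call:
play_rows:
  targets:
    - [[0, 0, 0.002, 0], [0, 0, 0.002, 0], [0, 0, 0.002, 0], [0, 0, 0.002, 0]]
  grip: 255

```text
t: 7.35
eef_pos: [0.6133, 0.1399, 0.223]
ee_rot: [-3.141, 0.0, -1.487]
force: [-0.7, 0.4, 0.8]
width: 0.027
```

Call:
play_rows:
  targets:
    - [[0, 0, 0, 0], [0, 0, 0, 0]]

```text
t: 7.6
eef_pos: [0.6133, 0.1399, 0.2228]
ee_rot: [-3.141, 0.0, -1.487]
force: [-0.6, 1.0, 0.8]
width: 0.0266
```

Call:
play_rows:
  targets:
    - [[0.0003, 0, -0.003, 0], [0.0007, 0, -0.006, 0], [0.001, 0, -0.009, 0], [0.0015, 0, -0.012, 0], [0.0015, 0, -0.012, 0]]

```text
t: 8.22
eef_pos: [0.6126, 0.1383, 0.2337]
ee_rot: [3.139, -0.0, -1.488]
force: [-1.3, 4.7, -14.6]
width: 0.0268
```

Call:
play_rows:
  targets:
    - [[0.0005, 0, -0.003, 0], [0.001, 0, -0.006, 0], [0.0015, 0, -0.009, 0], [0.002, 0, -0.012, 0], [0.002, 0, -0.012, 0]]

```text
t: 8.85
eef_pos: [0.6147, 0.1365, 0.2491]
ee_rot: [-3.137, 0.001, -1.487]
force: [1.2, 3.3, 0.2]
width: 0.0271
```

Call:
play_rows:
  targets:
    - [[0.001, 0, -0.003, 0], [0.0015, 0, -0.006, 0], [0.002, 0, -0.008, 0], [0.002, 0, -0.008, 0], [0.002, 0, -0.008, 0]]

```text
t: 9.48
eef_pos: [0.6137, 0.1345, 0.2545]
ee_rot: [3.142, 0.0, -1.487]
force: [0.5, 3.2, -4.2]
width: 0.027
```

```bash
python3 - <<'E'
from h import *
im,d=cams.grab_frame('side')
crop('side',im,(205,225,375,335),700,'pics/side2.png')
print(arm.get_state()['force'])
E
```

```text
[ 0.61487974  5.00088575 -3.79560481]
```

View pics/side2.png

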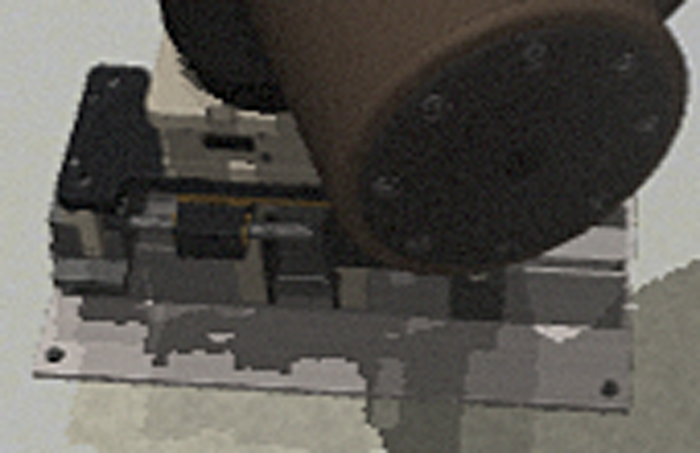

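Call:
play_rows:
  targets:
    - [[0, 0, 0.002, 0], [-0.0005, 0, 0.004, 0], [-0.0005, 0, 0.004, 0]]

```text
t: 9.9
eef_pos: [0.6138, 0.1358, 0.2512]
ee_rot: [-3.14, 0.001, -1.487]
force: [-1.6, 7.9, 0.4]
width: 0.0275
```

Call:
play_rows:
  targets:
    - [[0, 0, 0, 0], [0, 0, 0, 0], [0, 0, 0, 0]]
  grip: 110

```text
t: 10.28
eef_pos: [0.6136, 0.1343, 0.2506]
ee_rot: [3.141, -0.001, -1.488]
force: [-0.5, 0.3, 0.6]
width: 0.0484
```

Call:
play_rows:
  targets:
    - [[0, 0, -0.03, 0], [-0.05, 0, -0.07, 0], [-0.1, 0, -0.11, 0], [-0.15, 0, -0.11, 0], [-0.15, 0, -0.11, 0]]

```text
t: 10.9
eef_pos: [0.6007, 0.2872, 0.361]
ee_rot: [-3.141, 0.0, -1.484]
force: [-0.3, -0.6, 0.3]
width: 0.0497
```

```bash
python3 - <<'E'
from h import *
im,d=cams.grab_frame('top'); np.savez('top1.npz',im=im,d=d)
im2,d2=cams.grab_frame('side'); np.savez('side1.npz',im=im2,d=d2)
a=cv2.resize(im[155:285,240:335],None,fx=4,fy=4,interpolation=cv2.INTER_CUBIC)
b=cv2.resize(im2[225:335,205:330],None,fx=3.2,fy=3.2,interpolation=cv2.INTER_CUBIC)
o=np.zeros((520,a.shape[1]+b.shape[1],3),np.uint8);o[:,:a.shape[1]]=a;o[:b.shape[0],a.shape[1]:]=b
cv2.imwrite('pics/tip.png',o[...,::-1])
# side profile in panel coords: top surface of body
M=np.array([.6177,.0821]);ex=np.array([.0837,-.9965]);ey=np.array([.9965,.0837])
for n,dd in(('top',d),('side',d2)):
    C=cloud(n,dd);P=C[...,:2]-M;px=P@ex;py=P@ey;z=C[...,2]
    print(n)
    for x in range(-70,60,6):
        m=(abs(px*1000-x)<3)&(abs(py)<.012)&(z>.03)&(z<.2)
        if m.sum()>2: print(x,m.sum(),np.percentile(z[m]*1000,[10,50,90]).round(0))
    for z0 in (.095,): 
        m=(abs(px)<.05)&(abs(py)<.05)&(z>z0)&(z<.14); print('y extents',np.percentile(py[m]*1000,[3,97]).round(1),m.sum())
E
```

```text
top
-64 9 [85. 87. 89.]
-58 20 [84. 87. 91.]
-52 26 [82. 86. 88.]
-46 20 [80. 84. 87.]
-40 24 [78. 80. 84.]
-34 21 [75. 79. 81.]
-28 17 [73. 81. 86.]
-22 20 [ 92.  99. 105.]
-16 21 [111. 116. 122.]
-10 22 [116. 119. 122.]
-4 28 [115. 118. 122.]
2 23 [112. 115. 119.]
8 25 [110. 114. 117.]
14 22 [108. 111. 113.]
20 28 [106. 109. 112.]
26 20 [103. 107. 109.]
32 26 [103. 105. 108.]
38 22 [100. 103. 105.]
44 31 [ 44. 100. 103.]
50 12 [ 50.  97. 100.]
y extents [-15.5  18.8] 429
side
-64 13 [84. 87. 90.]
-58 7 [86. 86. 88.]
-52 9 [84. 85. 87.]
-46 9 [81. 83. 84.]
-22 30 [ 97. 102. 106.]
-16 6 [104. 105. 109.]
y extents [-1.4 14.4] 43
```

View pics/tip.png

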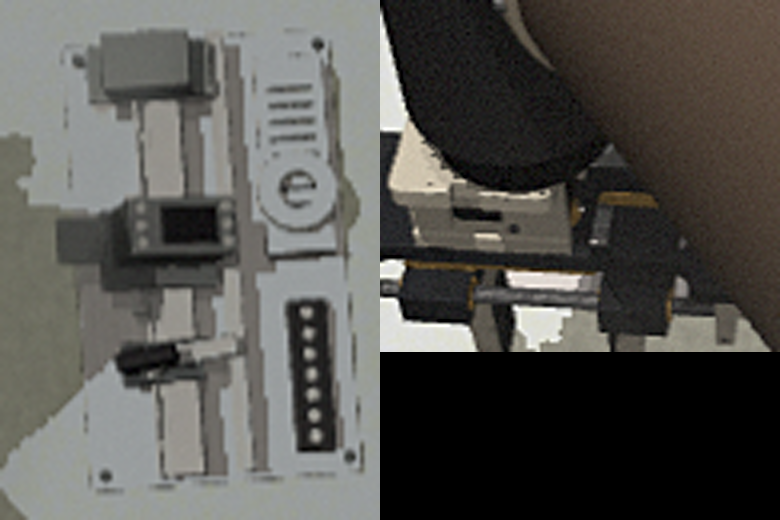

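Viewed: the module is tipped about 19°, lip up, with its top centre near panel x +17 and 109 mm high. The tongue lies across the rail at crop (215,345), clear. Now I grip the body.

Call:
play_rows:
  targets:
    - [[0.05, 0, 0, 0], [0.1, 0, 0, 0], [0.15, 0, 0, 0], [0.2, -0.001, 0.02, 0], [0.219, -0.001, 0.04, 0]]

```text
t: 11.62
eef_pos: [0.62, 0.062, 0.3203]
ee_rot: [3.141, -0.0, -1.491]
force: [0.4, -0.1, -0.8]
width: 0.05
```

Call:
play_rows:
  targets:
    - [[0, 0, 0.02, 0], [0, 0, 0.02, 0]]

```text
t: 11.88
eef_pos: [0.6196, 0.0642, 0.299]
ee_rot: [3.138, -0.001, -1.49]
force: [-0.4, 0.2, 0.2]
width: 0.0496
```

Call:
play_rows:
  targets:
    - [[-0.004, 0, 0.01, 0], [-0.0045, 0, 0.025, 0], [-0.0045, 0, 0.044, 0], [-0.0045, 0, 0.044, 0], [-0.0045, 0, 0.044, 0]]

```text
t: 12.5
eef_pos: [0.6202, 0.071, 0.257]
ee_rot: [-3.141, -0.0, -1.487]
force: [-1.0, 0.1, 0.2]
width: 0.0497
```

Call:
play_rows:
  targets:
    - [[0, 0, 0, 0], [0, 0, 0, 0], [0, 0, 0, 0], [0, 0, 0, 0]]
  grip: 255
  newtons: 30

```text
t: 13.0
eef_pos: [0.6202, 0.0707, 0.2572]
ee_rot: [-3.141, 0.0, -1.487]
force: [-0.6, 0.9, 3.0]
width: 0.0357
```

Call:
play_rows:
  targets:
    - [[-0.002, 0, -0.0005, 0], [-0.005, 0, -0.001, 0], [-0.007, 0, -0.001, 0], [-0.009, 0, -0.001, 0], [-0.009, 0, -0.001, 0]]

```text
t: 13.62
eef_pos: [0.6192, 0.0785, 0.2579]
ee_rot: [3.141, -0.002, -1.487]
force: [1.1, -6.9, 4.1]
width: 0.0354
```

Call:
play_rows:
  targets:
    - [[0, 0, -0.003, 0], [0, 0, -0.006, 0], [0, 0, -0.01, 0], [0, 0, -0.014, 0]]

```text
t: 14.12
eef_pos: [0.6182, 0.0785, 0.27]
ee_rot: [3.137, -0.002, -1.488]
force: [0.3, -5.7, -6.2]
width: 0.0358
```

Call:
play_rows:
  targets:
    - [[0.001, 0, -0.002, 0], [0.002, 0, -0.004, 0], [0.002, 0, -0.006, 0]]

```text
t: 14.5
eef_pos: [0.6195, 0.0777, 0.2777]
ee_rot: [-3.141, 0.0, -1.487]
force: [0.6, -1.3, -2.2]
width: 0.0358
```

Call:
play_rows:
  targets:
    - [[0, 0, -0.005, 0], [0, 0, -0.01, 0], [0, 0, -0.018, 0], [0, 0, -0.028, 0], [0, 0, -0.04, 0]]

```text
t: 15.12
eef_pos: [0.6194, 0.0776, 0.3186]
ee_rot: [-3.141, 0.0, -1.487]
force: [0.3, -0.0, -2.0]
width: 0.0356
```

Call:
play_rows:
  targets:
    - [[0, 0, -0.02, 0], [0, 0, -0.05, 0], [0, 0, -0.07, 0], [0, 0, -0.07, 0], [0, 0, -0.07, 0]]

```text
t: 15.75
eef_pos: [0.619, 0.0775, 0.387]
ee_rot: [3.141, 0.0, -1.488]
force: [-0.2, 0.2, -2.0]
width: 0.036
```

```bash
python3 - <<'E'
from h import *
s=arm.get_state(); print(s['eef_pos'],s['force'],s['q'])
im2,d2=cams.grab_frame('side')
cv2.imwrite('pics/lift.png',im2[120:400,150:500][...,::-1])
E
```

```text
[0.6190279  0.07752745 0.38696551] [-0.21791793  0.22661674 -2.00600813] [ 4.36926331e-01  2.87271293e-01 -1.32039374e-01 -5.39271593e-04
 -1.15233975e+00 -3.53605570e-01]
```

View pics/lift.png

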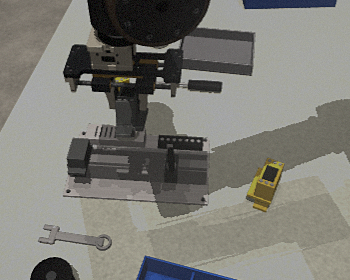

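The module is free and held, reading about 2 N of weight. Next I carry it to the tray.

Call:
play_rows:
  targets:
    - [[0.043, 0.02, 0, 9], [0.086, 0.04, 0, 18], [0.129, 0.06, 0, 28], [0.171, 0.081, 0, 37], [0.214, 0.101, 0, 47]]

```text
t: 16.42
eef_pos: [0.5356, -0.1453, 0.3866]
ee_rot: [3.14, -0.001, -2.313]
force: [1.0, -1.2, -2.0]
width: 0.036
```

Call:
play_rows:
  targets:
    - [[0, 0, 0, 10], [0, 0, 0, 20], [0, 0, 0, 30], [0, 0, 0, 40], [0, 0, 0, 48]]

```text
t: 17.05
eef_pos: [0.5363, -0.1441, 0.3865]
ee_rot: [3.142, -0.002, 3.132]
force: [1.0, 0.6, -1.8]
width: 0.0359
```

Call:
play_rows:
  targets:
    - [[0.017, -0.045, 0, 0], [0.034, -0.09, 0.02, 0], [0.05, -0.135, 0.05, 0], [0.066, -0.18, 0.075, 0], [0.082, -0.223, 0.1, 0]]

```text
t: 17.68
eef_pos: [0.4527, -0.368, 0.2859]
ee_rot: [3.141, -0.001, 3.138]
force: [1.2, -0.1, -1.1]
width: 0.0356
```

```bash
python3 - <<'E'
from h import *
s=arm.get_state(); print(s['eef_pos'],s['force'])
im,d=cams.grab_frame('top');im2,d2=cams.grab_frame('side')
near('side',d2,(.49,-.36),(.13,.1),.028,.04)
a=cv2.resize(im[200:330,380:510],None,fx=3,fy=3);b=cv2.resize(im2[110:240,270:450],(540,390))[:, :400]
cv2.imwrite('pics/tray1.png',np.hstack([a,b])[...,::-1])
E
```

```text
[ 0.45272898 -0.3679933   0.28588054] [ 1.24630118 -0.13686024 -1.05071186]
side 453 0.0335 [ 502.  -358.3] [234.6 154. ] 0.2
```

View pics/tray1.png

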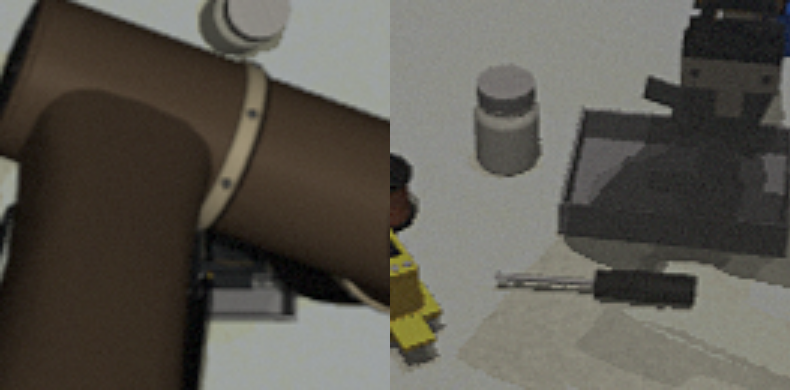

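Viewed: the module hangs lip-up at crop (660,95), over the tray. Descending to contact.

Call:
play_rows:
  targets:
    - [[0, 0, 0.015, 0], [0, 0, 0.03, 0], [0, 0, 0.04, 0], [0, 0, 0.043, 0], [0, 0, 0.043, 0]]
  newtons: 12

```text
t: 18.4
eef_pos: [0.454, -0.3664, 0.2447]
ee_rot: [-3.141, 0.0, 3.138]
force: [-0.8, 0.0, -1.5]
width: 0.0358
```

Call:
play_rows:
  targets:
    - [[0, 0, 0.001, 0], [0, 0, 0.002, 0], [0, 0, 0.003, 0], [0, 0, 0.003, 0]]

```text
t: 18.9
eef_pos: [0.4537, -0.3668, 0.2417]
ee_rot: [-3.142, 0.0, 3.138]
force: [0.2, -0.9, -1.1]
width: 0.0358
```

Call:
play_rows:
  targets:
    - [[0, 0, 0.001, 0], [0, 0, 0.002, 0], [0, 0, 0.003, 0], [0, 0, 0.004, 0], [0, 0, 0.004, 0]]
  newtons: 8

```text
t: 19.52
eef_pos: [0.4537, -0.3667, 0.2375]
ee_rot: [3.142, -0.0, 3.138]
force: [-0.8, -0.4, -2.5]
width: 0.036
```

Call:
play_rows:
  targets:
    - [[-0.001, 0, 0.001, 0], [-0.002, 0, 0.002, 0], [-0.004, 0, 0.003, 0], [-0.006, 0, 0.004, 0], [-0.006, 0, 0.004, 0]]

```text
t: 20.15
eef_pos: [0.4603, -0.3668, 0.2339]
ee_rot: [-3.141, 0.001, 3.138]
force: [0.8, 1.7, 1.4]
width: 0.036
```

Call:
play_rows:
  targets:
    - [[-0.002, 0, 0.001, 0], [-0.004, 0, 0.002, 0], [-0.006, 0, 0.003, 0], [-0.008, 0, 0.004, 0], [-0.008, 0, 0.004, 0]]

```text
t: 20.78
eef_pos: [0.468, -0.3668, 0.2295]
ee_rot: [-3.141, 0.0, 3.138]
force: [0.8, -0.6, 0.9]
width: 0.036
```

Call:
play_rows:
  targets:
    - [[-0.002, 0, 0.0005, 0], [-0.004, 0, 0.001, 0], [-0.007, 0, 0.002, 0], [-0.01, 0, 0.0025, 0], [-0.01, 0, 0.0025, 0]]

```text
t: 21.4
eef_pos: [0.478, -0.3668, 0.2269]
ee_rot: [3.141, -0.0, 3.138]
force: [0.3, 0.4, -1.6]
width: 0.0358
```

```bash
python3 - <<'E'
from h import *
s=arm.get_state(); print(s['eef_pos'],s['force'],s['moment'])
im2,d2=cams.grab_frame('side')
crop('side',im2,(300,110,430,220),600,'pics/tray2.png')
E
```

```text
[ 0.47797052 -0.3667552   0.22690261] [ 0.26825228  0.35938193 -1.64095852] [ 0.01450667 -0.11306313 -0.01593956]
```

View pics/tray2.png

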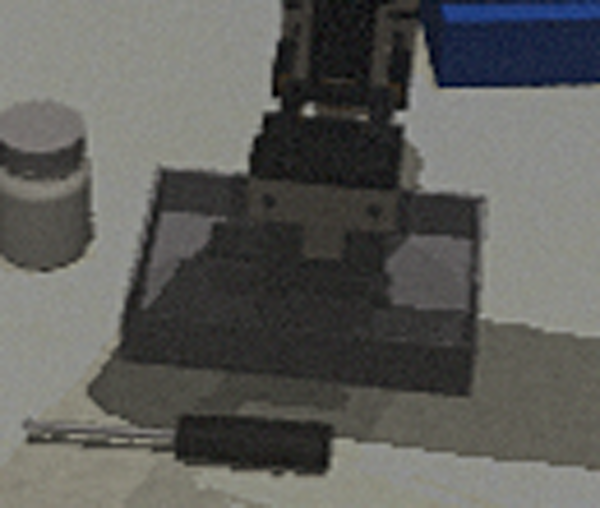

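Call:
play_rows:
  targets:
    - [[0, 0, 0.0005, 0], [-0.0005, 0, 0.001, 0], [-0.001, 0, 0.002, 0], [-0.001, 0, 0.002, 0]]

```text
t: 21.95
eef_pos: [0.4793, -0.3669, 0.2256]
ee_rot: [-3.141, 0.002, 3.138]
force: [2.4, 1.2, 3.1]
width: 0.0358
```

```bash
python3 - <<'E'
from h import *
s=arm.get_state(); print(s['eef_pos'],s['force'],s['moment'])
im2,d2=cams.grab_frame('side'); C=cloud('side',d2)
X=C[...,0];Y=C[...,1];Z=C[...,2]
m=(abs(Y+.367)<.03)&(Z>.015)&(Z<.1)
for x in range(430,575,7):
    k=m&(abs(X*1000-x)<3.5)
    if k.sum()>2: print(x,k.sum(),np.percentile(Z[k]*1000,[5,50,95]).round(1))
E
```

```text
[ 0.4792779  -0.36687324  0.22560132] [2.37500304 1.20881416 3.05761056] [ 0.71426543 -0.83230179 -0.04816493]
444 27 [29.  35.3 55. ]
451 36 [27.7 40.5 62.6]
458 33 [29.9 44.6 59.5]
465 32 [27.  40.5 61.5]
472 18 [29.6 32.2 49.2]
479 15 [30.3 32.8 44.4]
486 12 [30.6 33.6 38.5]
493 26 [29.4 42.5 58.3]
500 36 [28.9 39.3 58.9]
507 32 [25.6 39.5 58.7]
514 27 [27.7 32.4 37.9]
521 22 [27.1 32.8 35.5]
528 19 [31.3 33.7 36.2]
535 21 [27.1 32.9 35.9]
542 16 [30.3 32.8 36.7]
```

The lip is level at 33 mm, as expected when upright, with 3 N of contact. Release gently and retreat.

Call:
play_rows:
  targets:
    - [[0, 0, 0, 0], [0, 0, 0, 0], [0, 0, 0, 0], [0, 0, 0, 0]]
  grip: 115

```text
t: 22.5
eef_pos: [0.4786, -0.3669, 0.225]
ee_rot: [3.142, -0.0, 3.138]
force: [0.8, 0.4, 0.5]
width: 0.0476
```

Call:
play_rows:
  targets:
    - [[0, 0, -0.01, 0], [0, 0, -0.03, 0], [0, 0, -0.07, 0], [0, 0, -0.12, 0], [0, 0, -0.16, 0]]

```text
t: 23.12
eef_pos: [0.4786, -0.3668, 0.3882]
ee_rot: [-3.141, 0.002, 3.138]
force: [1.4, -0.2, -0.7]
width: 0.048
```

Call:
play_rows:
  targets:
    - [[0, 0.05, 0, 0], [0, 0.1, 0, 0], [0, 0.15, 0, 0], [0, 0.2, 0, 0], [0, 0.24, 0, 0]]

```text
t: 23.75
eef_pos: [0.4793, -0.1252, 0.3862]
ee_rot: [3.141, 0.001, 3.138]
force: [1.1, 0.1, -0.3]
width: 0.048
```

```bash
python3 - <<'E'
from h import *
im,d=cams.grab_frame('top');im2,d2=cams.grab_frame('side')
near('top',d,(.47,-.367),(.06,.05),.07,.09); near('side',d2,(.47,-.367),(.06,.05),.07,.09)
a=cv2.resize(im[140:320,240:500],None,fx=1.54,fy=1.54);b=cv2.resize(im2[110:330,200:520],None,fx=1.2,fy=1.2)
o=np.zeros((300,a.shape[1]+b.shape[1],3),np.uint8);o[:a.shape[0],:a.shape[1]]=a;o[:b.shape[0],a.shape[1]:]=b
print(o.shape);cv2.imwrite('pics/end.png',o[...,::-1])
E
```

```text
top 409 0.0797 [ 479.9 -367. ] [65.6 38. ] 0.1
side none
(300, 784, 3)
```

View pics/end.png

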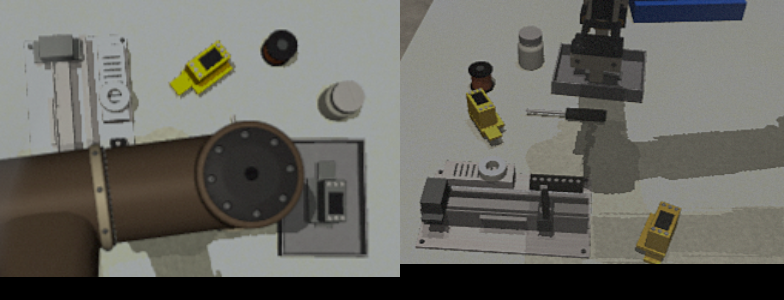

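```bash
python3 -c "
from station import job_done; print(job_done())"
```

```text
the job is handed in; nothing more can be done
None
```

The grey module is off its rail and standing upright on its legs in the plain tray. I handed the job in at about 24 s of the 59 s allowed.

- **Keeper:** I turned the knob 78° clockwise. The tongue stayed clear, lying across the rail on the bracket side.
- **Latch and foot:** I gripped the lip by its sides and lifted it about 30 mm past the latch. The foot side was then drawn 8 mm towards the lip's side. A light sideways force (about 6 N) showed as I lifted, so I moved 2 mm back. The force then fell away and the module came free.
- **Placing:** I set it down with about 3 N of contact and let the pads release it.

**Last checks:**
- In the top view the module's top face is level at 79.7 mm (79 expected when standing), centred at about (0.480, -0.367) inside the tray.
- The last pictures show the yellow look-alikes, jar, small spool, screwdriver and bobbin where they were. The wrench and big spool were outside those last crops, but the arm never worked near them.
- In the last check the side view gave no depth points on the module's top, because the gripper was in front of it, so the final upright check rests on the top view. Before release, the side camera had shown the lip level at 33 mm, as expected.

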